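Close the carton and send it down the pedal-gated roller lane

ROBOT

A 7-joint arm with a two-finger parallel gripper is mounted at the origin on the work surface. World frame = base frame: x ahead of the robot, y to its left, z up, the work surface at z = 0. Lengths are in m, angles in rad, forces in N, time in s.
With the tool pointing down it reaches from about 0.4 to 0.85 m from the base axis. Payload 4.5 kg.
Tool frame: the origin (TCP) lies between the finger pads; the fingertips stand r.tip_reach ahead of it and the grasp point (between the pads) lies 3 mm ahead of it (r.tip_reach is the distance from the TCP to the fingertips, in m); z points along the fingers, y is the line along which they close (so a half turn about z gives the same grasp; the last joint's range is limited). The gripper opens to 88 mm and grips with 3 to 60 N. Pads are 18 mm wide; open, the fingers measure 123 mm over their backs; the gripper's body (75 mm by 187 mm) begins 45 mm behind the grasp point.
Start: joints at [1.14, 0.689, -0.195, 1.565, 0.157, 0.902, -0.215], TCP at [0.28, -0.559, 0.232] pointing down, gripper open.
Joint ranges: [-3.01, 3.01], [-0.46, 2.08], [-1.47, 1.51], [0.13, 2.56], [-1, 4.14], [0.04, 2.09], [-2.66, 2.66]. Speed limits (rad/s): [2.57, 2.57, 3.14, 3.14, 3.14, 3.14, 3.14].

INTERFACE

Orientations are given as a unit quaternion [x, y, z, w].
In Python, from plant import r gives the robot as it stands.
- The arm moves only by the tool step_arm, never from a script. Its argument "motion" is a list of rows, each an object with "dp": the shift along the tool's x, y, z in mm, a list of three; "twist": the turn, a rotation vector about the tool's x, y, z in rad, a list of three; "hand": the opening, from -1 (shut) to 1 (fully open). In form: [{"dp": [dx, dy, dz], "twist": [rx, ry, rz], "hand": hand}, ...]. A call has 1 to 5 rows; each row is the pose to reach, as a shift and turn from the pose commanded when the call began, along the tool's axes at that moment; what a row does not reach only later rows make up. A row lasts 1/8 s, in which the tool goes at most 62.5 mm and 10.7 degrees, less where a joint would pass 70% of its speed; a pose out of reach is approached as far as the arm can. A call with a gripper value outside its range is refused whole. The fingers move at their own pace and stop on an object; "force" is the grip in N (left out, the last holds). Time passes only in rows, so rows that repeat a pose let the fingers close. It gives the time, the measured TCP pose, the force, the opening and the grip force at its end, in the units of the state.
- r.get_state(): the state, without advancing time (a new reading comes with each control period).
- r.snapshot(name): name is "side" or "top" or "wrist"; returns a dict with "pixels" (400x640x3 uint8, red, green, blue), "depth" (400x640 float32, m along the optical axis (not along the pixel's ray), 0 where there is no reading), "fx", "fy", "cx", "cy" (pixels), "xyz" and "orientation" of the camera in the world; the wrist camera has in their place "mount" (4x4, takes a point from camera to tool coordinates, whose origin is the TCP and whose axes are the flange's). Camera axes: x right, y down, z forward; pixel columns grow to the right and rows downward; lengths in m; the calibration is good to about 2 mm. A picture is of the moment at which its call begins: read the wrist's pose just before it.
- r.finish_job(): hands the job in; it is judged then, once.
Trained networks look in the newest picture that a camera, given by its name, has taken for a name from the list of things; names that differ only in an ending like _2 or _b are one class to them, and where a whole thing is asked for, a point or a joint stands for the part that bears it (a point fixed in the world has none). Each returns a list of dicts, best first, with "score" (0 to 1); they miss things now and then, are a little off and sometimes report something else, mostly with a low value. They report only what shows in the picture. A call takes as long as a camera call.
- r.search_frame(camera, thing): "at" ([x, y, z] in m, in the coordinates of the camera as it stood for that picture, good to about 4 mm: the middle of the surface that is visible of it).
The state is a dict: "clock": time; "q": joint angles; "qd": joint speeds; "joint_torque": joint torques, N m; "tool_pos": TCP position; "eef_rot": TCP orientation; "contact_force": force on the tool from outside, world axes, zero at the start; "moment": the same for the moment, N m; "opening": opening from 0.0 (shut) to 1.0 (fully open); "finger_force": force on a finger pad.
Only numpy, scipy, OpenCV 4.12 (cv2) and the standard library are available. Lean on these libraries where they do the work, as an engineer would, in place of code of your own. Each camera call takes 0.05 s, during which the arm holds its last target. There are 200 camera calls.

TASK

Fold the open lid of the carton shut, then press the gate pedal of the roller lane firmly down onto its stop and keep it there until the carton has rolled by itself to the end stop. Then let the pedal come back up, and leave the rest of the packing table as it is.

Things in the scene. Friction and masses are not known exactly. Their poses are not given: they have to be found in the camera images.
- lane: Fixed gravity roller lane, aluminium rails, steel rollers, 390 mm long, 120 mm wide. Origin on the table under the middle of the gate; x across the lane away from the robot, y along it towards its high end, z up. The bed is 135 mm high at the gate and rises 0.14 rad towards +y; the rails stand 18 mm above it. An end stop closes the low (-y) end.
- pedal: Gate pedal: dark steel lever passing under the lane and sticking out on the robot's side. Origin on its hinge axis (along the lane's y), 60 mm above the table; the lever runs along its -x. It carries the gate blade (20 mm above the bed), which clears the bed after about 0.19 rad. It ends on a rubber-capped stop screw set differently each day, between 0.21 and 0.28 rad down: feel for it.
- pedal_pad (a point): Centre of the top face of the pedal's ribbed steel foot plate, 50 mm (x, along the lever) by 60 mm (y) by 6 mm, where it is pressed; 260 mm from the hinge. About 111 mm above the table when up, sloping up 0.15 rad towards the robot; on the stop 38 to 57 mm above the table. The spring takes about 4 N here at the top and 9 to 10 N near the stop.
- carton: Loose cardboard carton full of packs, 100 mm (x) by 140 mm (y, along the lane) by 75 mm high, about 0.45 kg, waiting on the rollers against the gate. Origin at the centre of its underside; axes as the lane's, tilted with the bed.
- lid (a joint): Angle of the carton's hinged lid in rad: 0 shut flat, about 1 at the start; it stays where it is left (light friction). The lid is a 104 mm by 140 mm by 4 mm cardboard plate hinged along the carton's upper far (+x) edge; its free edge swings over towards the robot.
- lid_hinge (a point): Middle of the lid's hinge line, on the carton's upper far edge, 75 mm above its underside.
- lid_edge (a point): Middle of the lid's free edge, on its outer (upper) face, 104 mm from the hinge.
- home (a point): Point on the bed of the lane where the carton's origin lies when the carton rests against the end stop.
- tape_roll: Bystander: roll of tape lying flat, 100 mm across, 48 mm high, beside the pedal. Origin at the centre of its underside.
- glue_jar: Bystander: jar 60 mm across, 80 mm high, on the pedal's other side. Origin at the centre of its underside.
- screwdriver: Bystander: screwdriver 190 mm long lying by the low end of the lane. Origin at its middle, on its underside.
- spare_carton: Bystander: small shut carton 80 by 120 by 60 mm at the high end of the lane. Origin at the centre of its underside.
- mug: Bystander: white mug 80 mm across, 90 mm high. Origin at the centre of its underside.
- tape_gun: Bystander: hand tape dispenser, 180 mm long, 95 mm high. Origin underneath its middle.
- spray_can: Bystander: spray can 60 mm across, 160 mm high. Origin at the centre of its underside.

How it is judged:
On the way, in this order (a step that is already met when the one before it is completed fails the run):
1. The carton's lid is shut (within 0.1 rad of flat) while the carton still waits behind the gate (value of joint lid below 0.1 rad and y of carton in the frame of lane above 0.06 m), for 0.3 s.
2. The fingers hold the pedal's pad down on its stop with at least 13 N (more than the spring alone takes) until the carton is home at the end stop (within 12 mm), and 0.3 s longer (height (world z) of pedal_pad below 0.062 m and contact force between the fingers and pedal above 13 N and distance between carton and home below 0.012 m), for 0.3 s.
At the end, for the whole second after the job is handed in: The carton rests against the end stop of the lane, its origin within 12 mm of the home point, with its lid shut (within 0.12 rad of flat), and the pedal is back up (pad at least 105 mm above the table) with the gate risen behind the carton (distance between carton and home below 0.012 m and linear speed of carton below 0.02 m/s and value of joint lid below 0.12 rad and height (world z) of pedal_pad above 0.105 m); the robot touches nothing.
It fails at once if The pedal is stamped on: more than 35 N on it (contact force between any of the fingers, the arm and pedal above 35 N).
It fails at once if The carton or its lid is pressed with more than 25 N (contact force between any of the fingers, the arm and carton above 25 N).
It fails at once if The robot touches the carton once it has left the gate (moved on by more than 30 mm): it must roll by itself (y of carton in the frame of lane below 0.043 m and contact force between any of the fingers, the arm and carton above 0.5 N).
It fails at once if The carton tips by more than 0.35 rad (angle between carton's own z axis and vertical above 0.35 rad).
It fails at once if A bystander (tape roll, jar, screwdriver, spare carton, mug, tape gun, spray can) is moved by more than 30 mm (distance of any of tape_roll, glue_jar, screwdriver, spare_carton, mug, tape_gun, spray_can from where it was at the start of the episode above 0.03 m).
It also fails if it takes over 45 s, if anything falls off the work surface, if the arm or the gripper's body presses on something with over 40 N, if the wrist force passes 120 N, or if a joint passes its speed limit or range.

## Working session

There is one attempt and no reset: what is moved stays moved. The work goes in short steps, Python scripts to look and compute and a tool call to move; the robot and the scene stay as the last step left them, time stands still between calls to the robot, and variables do not carry over. Pictures are saved under pics/ and viewed, at most 10 in all, crops included, and the job is handed in when it is done.

Besides the shell and the picture viewer there is one more tool, called after "Emit:" as name(argument=value, ...) on one line, values as JSON. step_arm: Moves the arm, as the interface text tells. Its arguments: {"type":"object","properties":{"motion":{"type":"array"},"force":{"type":"number"}},"required":["motion"]}

```bash
mkdir -p pics; cat > h.py <<'E'
import numpy as np, cv2
from scipy.spatial.transform import Rotation as R
from plant import r
def cam(s):
    return R.from_quat(s["orientation"]).as_matrix(), np.array(s["xyz"])
def cloud(s):
    d=s["depth"]; v,u=np.mgrid[0:400,0:640]
    P=np.stack([(u-s["cx"])/s["fx"]*d,(v-s["cy"])/s["fy"]*d,d],-1)
    M,t=cam(s); W=P@M.T+t; W[d==0]=np.nan; return W
def find(c,s,thing):
    M,t=cam(s); return [(round(x["score"],2),(M@np.array(x["at"])+t).round(3)) for x in r.search_frame(c,thing)]
def tool(st=None):
    st=st or r.get_state(); return R.from_quat(st["eef_rot"]).as_matrix(), np.array(st["tool_pos"])
E
python3 - <<'E'
from h import *
st=r.get_state(); print({k:np.round(v,3) for k,v in st.items()}, r.tip_reach); print(tool(st)[0].round(3))
for c in ("side","top"):
    s=r.snapshot(c); cv2.imwrite(f"pics/{c}0.png",s["pixels"][...,::-1]); np.save(c+"0.npy",cloud(s)); print(c,s["xyz"])
    for t in ["lane","pedal","pedal_pad","carton","lid","lid_edge","lid_hinge","tape_roll","glue_jar","screwdriver","spare_carton","mug","tape_gun","spray_can"]:
        print(t,find(c,s,t)[:2])
E
```

```text
{'clock': np.float64(0.0), 'q': array([ 1.14 ,  0.69 , -0.195,  1.566,  0.157,  0.902, -0.215]), 'qd': array([-0.   , -0.002,  0.   , -0.   , -0.001, -0.   ,  0.001]), 'joint_torque': array([-1.0000e-03, -5.2755e+01, -1.2670e+00, -1.5342e+01, -5.3000e-02,
        7.0000e-03,  0.0000e+00]), 'tool_pos': array([ 0.28 , -0.558,  0.231]), 'eef_rot': array([ 0.973,  0.23 , -0.   , -0.001]), 'contact_force': array([-0.537, -0.296,  0.071]), 'moment': array([-0.002, -0.013, -0.031]), 'finger_force': np.float64(0.0), 'opening': np.float64(0.995)} 0.022
[[ 0.894  0.448 -0.001]
 [ 0.448 -0.894  0.002]
 [-0.    -0.002 -1.   ]]
side [-0.05125448  0.71729088  1.03714236]
lane [(0.8, array([0.612, 0.086, 0.113]))]
pedal [(0.84, array([0.513, 0.08 , 0.111])), (0.32, array([ 0.58 , -0.406,  0.1  ]))]
pedal_pad [(0.78, array([0.516, 0.08 , 0.106])), (0.26, array([0.679, 0.119, 0.271]))]
carton [(0.7, array([0.665, 0.139, 0.2  ]))]
lid [(0.67, array([0.681, 0.121, 0.273]))]
lid_edge [(0.91, array([0.679, 0.118, 0.272])), (0.34, array([ 0.498, -0.066,  0.057]))]
lid_hinge [(0.89, array([0.664, 0.136, 0.
[... 645 characters left out ...]
27, 0.203])), (0.51, array([0.52 , 0.072, 0.106]))]
lid [(0.57, array([0.683, 0.111, 0.275])), (0.55, array([0.627, 0.044, 0.113]))]
lid_edge [(0.83, array([0.685, 0.108, 0.273])), (0.74, array([0.624, 0.043, 0.111]))]
lid_hinge [(0.87, array([0.66 , 0.123, 0.204])), (0.64, array([ 0.586, -0.418,  0.146]))]
tape_roll [(0.88, array([0.52 , 0.21 , 0.055]))]
glue_jar [(0.88, array([ 0.506, -0.082,  0.08 ]))]
screwdriver [(0.55, array([ 0.479, -0.168,  0.02 ]))]
spare_carton [(0.67, array([0.597, 0.354, 0.059])), (0.28, array([0.684, 0.112, 0.277]))]
mug [(0.64, array([ 0.487, -0.45 ,  0.039])), (0.43, array([ 0.588, -0.419,  0.148]))]
tape_gun [(0.59, array([0.479, 0.47 , 0.048]))]
spray_can []
```

View pics/side0.png

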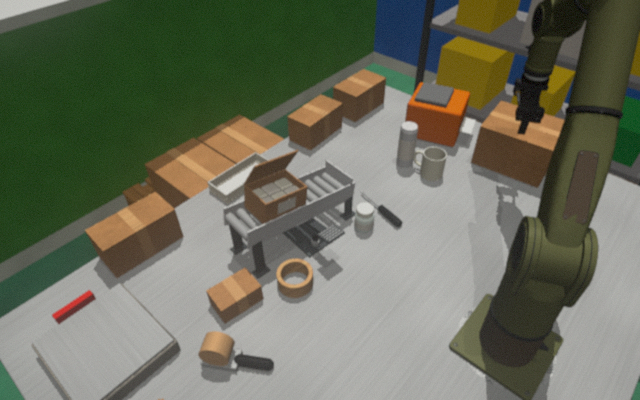

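View pics/top0.png

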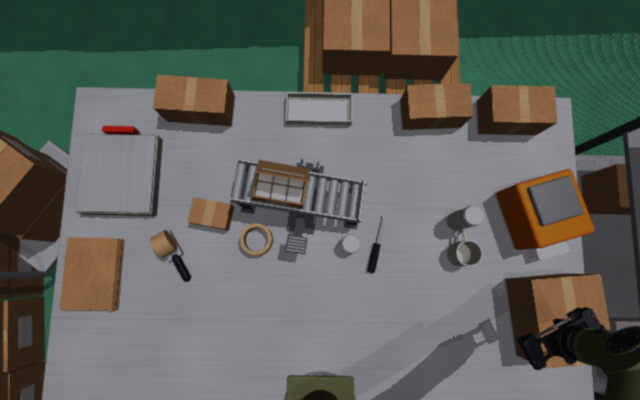

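The side view shows the carton with its lid open at about (275,185), the pad at (325,233), the jar at (365,217) and the tape roll at (295,278). The top view shows the lane running from (235,185) to (363,200), the lid at (283,167) and the pad at (296,243). Next I'll fit the geometry from depth.

```bash
python3 - <<'E'
from h import *
S=np.load("side0.npy");T=np.load("top0.npy")
def box(P,lo,hi):
    q=P.reshape(-1,3); return q[np.all((q>lo)&(q<hi),1)]
def plane(p):
    c=p.mean(0); 
    for _ in range(5):
        n=np.linalg.svd(p-c)[2][2]; m=abs((p-c)@n)<.004; p=p[m]; c=p.mean(0)
    return n*np.sign(n[2]),c,len(p)
for n,P in(("side",S),("top",T)):
    lane=box(P,[.5,-.2,.09],[.72,.35,.19]); print(n,len(lane))
    b=cv2.minAreaRect((lane[lane[:,0]>.55][:,:2]*1000).astype(np.float32)); print("lane rect",b)
    lid=box(P,[.55,.0,.235],[.8,.25,.36]); print("lid",lid.min(0),lid.max(0),plane(lid), cv2.minAreaRect((lid[:,:2]*1000).astype(np.float32)))
    pad=box(P,[.46,.02,.09],[.55,.14,.13]); print("pad",pad.min(0),pad.max(0),plane(pad),cv2.minAreaRect((pad[:,:2]*1000).astype(np.float32)))
    car=box(P,[.55,.0,.19],[.8,.25,.235]); print("carton",car.min(0),car.max(0),cv2.minAreaRect((car[:,:2]*1000).astype(np.float32)))
E
```

```text
side 4402
lane rect ((631.9117431640625, 79.91663360595703), (393.6584167480469, 161.88784790039062), 86.53401184082031)
lid [0.64963537 0.04321816 0.23535333] [0.71741559 0.18737836 0.32002128] (array([ 0.85531173, -0.1824908 ,  0.48491128]), array([0.67838192, 0.12131883, 0.27647247]), 566) ((677.1574096679688, 116.88746643066406), (154.1124725341797, 49.35060501098633), 77.67105865478516)
pad [0.4691617  0.05179608 0.0911899 ] [0.54947299 0.11820542 0.11745703] (array([ 0.20871291, -0.02191694,  0.97773134]), array([0.50094384, 0.0842869 , 0.10900546]), 291) ((510.81793212890625, 81.73768615722656), (62.59623336791992, 78.35602569580078), 80.9454345703125)
carton [0.60148731 0.04516912 0.19000206] [0.72400044 0.20534713 0.23493174] ((660.6830444335938, 126.37889099121094), (149.41473388671875, 106.94393157958984), 81.05054473876953)
top 3703
lane rect ((634.1392822265625, 71.88088989257812), (390.7903137207031, 165.14797973632812), 82.62651062011719)
lid [0.65101304 0.03903565 0.23570329] [0.7205108  0.17967978 0.32115728] (array([ 0.84272643, -0.18317462,  0.50622053]), array([0.68210801, 0.11246022, 0.2793335 ]), 617) ((685.8673095703125, 109.42720031738281), (148.22076416015625, 52.6004524230957), 82.29302978515625)
pad [0.47383093 0.04755221 0.09385308] [0.54966851 0.11177661 0.1230032 ] (array([ 0.24107614, -0.02769449,  0.97011098]), array([0.50622622, 0.07782808, 0.10968256]), 340) ((513.7239990234375, 77.58212280273438), (59.85383987426758, 75.61998748779297), 82.64657592773438)
carton [0.60448096 0.04346128 0.19001412] [0.72514874 0.19730033 0.23476653] ((664.3641357421875, 119.72805786132812), (141.68751525878906, 105.21012878417969), 81.7911605834961)
```

Emit:
step_arm(motion=[{"dp":[0,0,-55],"twist":[0,0,0],"hand":-1},{"dp":[0,0,-110],"twist":[0,0,0],"hand":-1},{"dp":[20,-13,-165],"twist":[0,0,0],"hand":-1},{"dp":[66,-43,-180],"twist":[0,0,0],"hand":-1},{"dp":[112,-73,-180],"twist":[0,0,0],"hand":-1}], force=20)

```text
clock: 2.12
tool_pos: [0.3488, -0.4426, 0.4134]
eef_rot: [0.973, 0.23, 0.001, 0.002]
contact_force: [0.6, -1.0, -0.5]
opening: 0.46
finger_force: 0.0
```

Emit:
step_arm(motion=[{"dp":[46,-30,0],"twist":[0,0,0.1],"hand":-1},{"dp":[92,-60,0],"twist":[0,0,0.2],"hand":-1},{"dp":[138,-90,0],"twist":[0,0,0.3],"hand":-1},{"dp":[184,-120,0],"twist":[0,0,0.4],"hand":-1},{"dp":[230,-150,0],"twist":[0,0,0.5],"hand":-1}])

```text
clock: 2.75
tool_pos: [0.4866, -0.2045, 0.4117]
eef_rot: [1.0, -0.019, 0.0, 0.0]
contact_force: [0.5, -0.5, 0.0]
opening: 0.008
finger_force: 0.0
```

```bash
cat >> h.py <<'E'
def togo(p,yaw=-.14):
    st=r.get_state();M,t=tool(st)
    G=np.array([[np.cos(yaw),np.sin(yaw),0],[np.sin(yaw),-np.cos(yaw),0],[0,0,-1.]]).T
    G=np.column_stack([[np.cos(yaw),np.sin(yaw),0],[np.sin(yaw),-np.cos(yaw),0],[0,0,-1.]])
    print("t",round(st["clock"],2),"pos",t.round(4),"dp",(M.T@(np.array(p)-t)*1000).round(1),"tw",R.from_matrix(M.T@G).as_rotvec().round(3),"F",np.round(st["contact_force"],2),"op",round(float(st["opening"]),2),"q",np.round(st["q"],2))
E
python3 -c "
from h import *
togo([.676,.117,.40])"
```

```text
t 2.75 pos [ 0.4866 -0.2045  0.4117] dp [ 176.9 -328.6   11.7] tw [ 0.    -0.     0.101] F [ 0.5  -0.47  0.04] op 0.01 q [ 0.43  0.38 -0.18  1.57  0.07  1.2  -1.37]
```

Emit:
step_arm(motion=[{"dp":[27,-50,0],"twist":[0,0,0.02],"hand":-1},{"dp":[54,-100,0],"twist":[0,0,0.04],"hand":-1},{"dp":[81,-150,0],"twist":[0,0,0.06],"hand":-1},{"dp":[108,-200,0],"twist":[0,0,0.08],"hand":-1},{"dp":[135,-250,0],"twist":[0,0,0.1],"hand":-1}])

```text
clock: 3.38
tool_pos: [0.6303, 0.0405, 0.4116]
eef_rot: [0.998, -0.068, 0.0, 0.0]
contact_force: [1.5, -1.9, -0.3]
opening: 0.005
finger_force: 0.0
```

```bash
python3 -c "
from h import *
togo([.676,.117,.35])"
```

```text
t 3.38 pos [0.6303 0.0405 0.4116] dp [ 34.8 -82.   61.6] tw [ 0.    -0.     0.004] F [ 1.47 -1.87 -0.29] op 0.01 q [-0.04  0.55 -0.18  1.25  0.1   1.34 -1.93]
```

Emit:
step_arm(motion=[{"dp":[20,-45,0],"twist":[0,0,0],"hand":-1},{"dp":[35,-80,0],"twist":[0,0,0],"hand":-1},{"dp":[35,-80,25],"twist":[0,0,0],"hand":-1},{"dp":[35,-80,50],"twist":[0,0,0],"hand":-1},{"dp":[35,-80,50],"twist":[0,0,0],"hand":-1}])

```text
clock: 4.0
tool_pos: [0.6739, 0.1133, 0.3594]
eef_rot: [0.998, -0.067, -0.002, 0.001]
contact_force: [0.0, -0.2, 0.1]
opening: 0.004
finger_force: 0.0
```

```bash
python3 - <<'E'
from h import *
togo([.676,.117,.25])
s=r.snapshot("side"); cv2.imwrite("pics/s1.png",cv2.resize(s["pixels"][120:290,180:420,::-1],None,fx=3,fy=3))
E
```

```text
t 4.0 pos [0.6739 0.1133 0.3594] dp [  2.1  -4.2 109.4] tw [0.002 0.005 0.005] F [ 0.03 -0.22  0.1 ] op 0.0 q [-0.15  0.68 -0.18  1.17  0.11  1.31 -2.03]
```

View pics/s1.png

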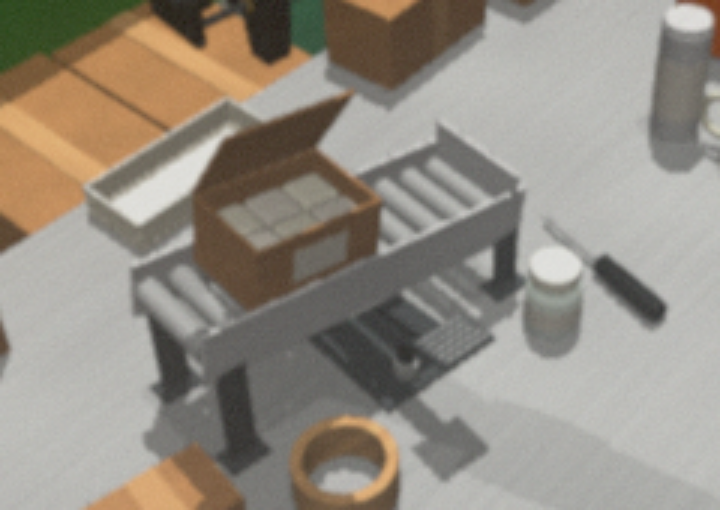

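The crop shows the lid still open with its edge at about (330,100), but the fingers appear up at about (260,30) in the crop. I'll check this by projecting the tip.

```bash
python3 - <<'E'
from h import *
s=r.snapshot("side");M,t=cam(s)
def pj(p):
    c=M.T@(np.array(p)-t); return (c[0]/c[2]*s["fx"]+s["cx"],c[1]/c[2]*s["fy"]+s["cy"],c[2])
m,p=tool(); print(p); tip=p+m[:,2]*r.tip_reach
print("tip",tip,pj(tip),"edge",pj([.66,.12,.32]),"tape",pj([.517,.213,.048]),"tcp", pj(p))
W=cloud(s)
for v in range(100,175,8): print(v,[tuple(W[v,u].round(2)) for u in range(235,320,14)])
cv2.imwrite("pics/s2.png",s["pixels"][...,::-1])
E
```

```text
[0.67539412 0.11354658 0.36231452]
tip [0.67541368 0.11355035 0.34031453] (np.float64(270.8383570976061), np.float64(145.91628714224055), np.float64(1.1610770591560486)) edge (np.float64(273.84726708864525), np.float64(155.74831880197704), np.float64(1.1635650659802719)) tape (np.float64(294.0723520339746), np.float64(272.2566919510178), np.float64(1.2248579284783319)) tcp (np.float64(270.0714977390633), np.float64(138.9464070071254), np.float64(1.146243743572214))
100 [(np.float64(2.03), np.float64(-0.76), np.float64(-0.46)), (np.float64(0.69), np.float64(0.15), np.float64(0.49)), (np.float64(0.66), np.float64(0.13), np.float64(0.49)), (np.float64(0.69), np.float64(0.06), np.float64(0.45)), (np.float64(0.64), np.float64(0.06), np.float64(0.46)), (np.float64(2.01), np.float64(-1.37), np.float64(-0.73)), (np.float64(0.99), np.float64(-0.42), np.float64(0.11))]
108 [(np.float64(0.71), np.float64(0.18), np.float64(0.47)), (np.float64(0.68), np.float64(0.16), np.float64(0.47)), (np.float64(0.66), np.float64(0.14), np.float64(0.47)), (np.float64(0.66), np.float64(0.1), np.float64(0.45)), 
[... 2689 characters left out ...]
, np.float64(0.01)), (np.float64(0.67), np.float64(0.15), np.float64(0.31)), (np.float64(0.68), np.float64(0.1), np.float64(0.27)), (np.float64(0.9), np.float64(-0.16), np.float64(-0.0)), (np.float64(0.85), np.float64(-0.18), np.float64(0.01)), (np.float64(0.82), np.float64(-0.22), np.float64(-0.0))]
172 [(np.float64(1.0), np.float64(0.02), np.float64(0.01)), (np.float64(0.97), np.float64(-0.02), np.float64(0.0)), (np.float64(0.69), np.float64(0.14), np.float64(0.26)), (np.float64(0.7), np.float64(0.08), np.float64(0.21)), (np.float64(0.87), np.float64(-0.12), np.float64(-0.0)), (np.float64(0.83), np.float64(-0.16), np.float64(-0.01)), (np.float64(0.69), np.float64(-0.08), np.float64(0.12))]
```

View pics/s2.png

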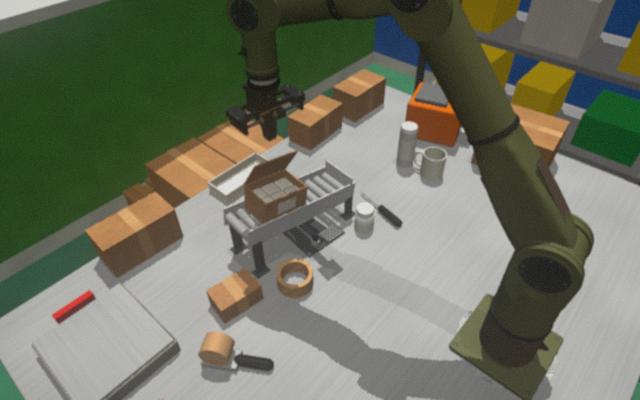

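```bash
python3 - <<'E'
from h import *
m,p=tool(); print(r.tip_reach,p)
s=r.snapshot("wrist"); A=np.array(s["mount"]); print(A.round(3))
cv2.imwrite("pics/w.png",s["pixels"][...,::-1])
d=s["depth"]; v,u=np.mgrid[0:400,0:640]
P=np.stack([(u-s["cx"])/s["fx"]*d,(v-s["cy"])/s["fy"]*d,d],-1)@A[:3,:3].T+A[:3,3]
W=P@m.T+p; W[d==0]=np.nan
for t in["pedal_pad","lid_edge","lid_hinge","glue_jar","tape_roll"]:
    for x in r.search_frame("wrist",t)[:2]:
        print(t,x["score"],(m@(A[:3,:3]@np.array(x["at"])+A[:3,3])+p).round(3))
for v in range(10,400,45): print(v,[tuple(float(a) for a in W[v,u].round(3)) for u in range(40,640,110)])
s=r.snapshot("top"); W=cloud(s).reshape(-1,3); q=W[(W[:,2]>.36)&(abs(W[:,0]-.67)<.15)&(abs(W[:,1]-.12)<.2)]
print("top",len(q),np.percentile(q,[1,50,99],axis=0).round(3)); print(find("top",s,"lid_edge"),find("top",s,"carton"))
E
```

```text
0.022 [0.67539412 0.11354658 0.36231452]
[[ 0.001 -0.951 -0.311  0.081]
 [ 1.     0.001  0.001 -0.   ]
 [-0.001 -0.311  0.951 -0.153]
 [ 0.     0.     0.     1.   ]]
pedal_pad 0.76 [0.715 0.06  0.071]
lid_edge 0.73 [0.68  0.112 0.274]
lid_edge 0.72 [0.684 0.111 0.275]
lid_hinge 0.97 [0.685 0.116 0.27 ]
glue_jar 0.94 [ 0.519 -0.078  0.078]
tape_roll 0.73 [0.496 0.24  0.035]
10 [(0.898, 0.455, 0.001), (0.879, 0.313, 0.001), (0.859, 0.17, 0.002), (0.841, 0.028, -0.001), (0.821, -0.115, 0.001), (0.802, -0.258, 0.0)]
55 [(0.846, 0.476, 0.001), (0.826, 0.329, -0.0), (0.806, 0.18, 0.003), (0.786, 0.033, -0.001), (0.766, -0.115, 0.001), (0.746, -0.262, 0.002)]
100 [(0.79, 0.5, -0.001), (0.769, 0.345, 0.001), (0.748, 0.192, 0.001), (0.731, 0.047, 0.069), (0.707, -0.116, -0.001), (0.686, -0.269, 0.001)]
145 [(0.729, 0.522, 0.001), (0.707, 0.364, -0.001), (0.718, 0.158, 0.236), (0.704, 0.07, 0.224), (0.668, -0.066, 0.118), (0.621, -0.275, 0.0)]
190 [(0.666, 0.539, 0.012), (0.641, 0.383, 0.001), (0.692, 0.155, 0.277), (0.68, 0.078, 0.271), (0.598, -0.086, 0.07), (nan, nan, nan)]
235 [(0.605, 0.539, 0.041), (0.59, 0.37, 0.058), (0.672, 0.154, 0.311), (0.66, 0.084, 0.306), (0.535, -0.085, 0.074), (0.475, -0.29, 0.0)]
280 [(0.515, 0.607, 0.001), (nan, nan, nan), (0.489, 0.234, 0.042), (0.509, 0.073, 0.112), (0.416, -0.117, -0.0), (0.392, -0.298, 0.0)]
325 [(0.431, 0.638, 0.004), (0.422, 0.434, 0.027), (0.711, 0.121, 0.455), (0.708, 0.099, 0.455), (0.325, -0.117, -0.001), (0.301, -0.307, 0.0)]
370 [(0.692, 0.189, 0.438), (0.309, 0.48, 0.001), (0.702, 0.123, 0.458), (0.698, 0.1, 0.457), (0.228, -0.117, 0.001), (0.2, -0.317, -0.0)]
top 7744 [[0.522 0.023 0.473]
 [0.618 0.088 0.746]
 [0.709 0.2   0.78 ]]
[] [(0.74, array([ 0.489, -0.45 ,  0.041])), (0.19, array([0.52 , 0.231, 0.048]))]
```

View pics/w.png

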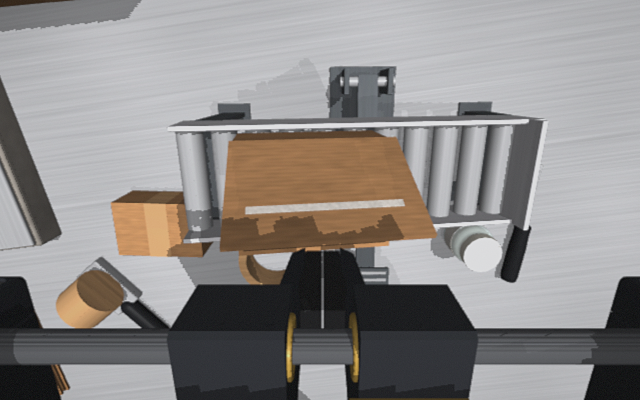

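The wrist view shows the lid's free edge at about v=245 (u 220–435) and the closed fingertips right next to it at (322,250). I'll measure the fingertips in depth.

```bash
python3 - <<'E'
from h import *
s=r.snapshot("wrist"); A=np.array(s["mount"]); 
d=s["depth"]; v,u=np.mgrid[0:400,0:640]
P=np.stack([(u-s["cx"])/s["fx"]*d,(v-s["cy"])/s["fy"]*d,d],-1)@A[:3,:3].T+A[:3,3]
for v in range(225,340,6): print(v,d[v,310].round(3),(P[v,310]*1000).round(0),(P[v,335]*1000).round(0))
E
```

```text
225 0.231 [-6. -8. 61.] [-6.  9. 61.]
231 0.227 [-8. -8. 56.] [-9.  8. 57.]
237 0.222 [-10.  -7.  51.] [-11.   8.  54.]
243 0.222 [-14.  -7.  49.] [-15.   8.  52.]
249 0.325 [-63. -11. 142.] [-169.   21.  361.]
255 0.157 [  9.  -5. -12.] [  9.   6. -13.]
261 0.15 [ 10.  -5. -19.] [  9.   6. -18.]
267 0.147 [  9.  -5. -22.] [  9.   5. -23.]
273 0.142 [  9.  -5. -27.] [  9.   5. -28.]
279 0.137 [  9.  -5. -33.] [  9.   5. -32.]
285 0.133 [  9.  -4. -37.] [  9.   5. -37.]
291 0.13 [  9.  -4. -40.] [  9.   5. -41.]
297 0.126 [  9.  -4. -44.] [  9.   5. -44.]
303 0.122 [  9.  -4. -48.] [  8.   5. -47.]
309 0.118 [ 10.  -4. -52.] [  9.   4. -52.]
315 0.118 [  8.  -4. -53.] [  7.   4. -52.]
321 0.119 [  5.  -4. -53.] [  5.   4. -53.]
327 0.12 [  3.  -4. -53.] [  3.   4. -53.]
333 0.08 [ 27.  -3. -86.] [ 26.   3. -86.]
339 0.08 [ 26.  -3. -87.] [ 26.   3. -87.]
```

Emit:
step_arm(motion=[{"dp":[4,0,10],"twist":[0,0,0],"hand":-1},{"dp":[4,0,22],"twist":[0,0,0],"hand":-1},{"dp":[4,0,34],"twist":[0,0,0],"hand":-1},{"dp":[4,0,46],"twist":[0,0,0],"hand":-1}])

```text
clock: 5.1
tool_pos: [0.6788, 0.113, 0.3142]
eef_rot: [0.998, -0.068, -0.0, 0.0]
contact_force: [0.3, -0.6, -0.6]
opening: 0.007
finger_force: 0.0
```

Emit:
step_arm(motion=[{"dp":[0,0,10],"twist":[0,0,0],"hand":-1},{"dp":[0,0,20],"twist":[0,0,0],"hand":-1},{"dp":[0,0,30],"twist":[0,0,0],"hand":-1},{"dp":[0,0,40],"twist":[0,0,0],"hand":-1}])

```text
clock: 5.6
tool_pos: [0.6792, 0.1131, 0.2751]
eef_rot: [0.998, -0.068, 0.0, -0.0]
contact_force: [-1.2, -1.0, -0.6]
opening: 0.008
finger_force: 0.2
```

```bash
python3 - <<'E'
from h import *
togo([.676,.117,.25])
s=r.snapshot("side"); cv2.imwrite("pics/s3.png",cv2.resize(s["pixels"][80:280,160:400,::-1],None,fx=3,fy=3))
E
```

```text
t 5.6 pos [0.6792 0.1131 0.2751] dp [-3.8 -3.5 25.1] tw [-0.    -0.001  0.005] F [-1.19 -0.99 -0.63] op 0.01 q [-0.15  0.74 -0.18  1.29  0.13  1.12 -2.04]
```

View pics/s3.png

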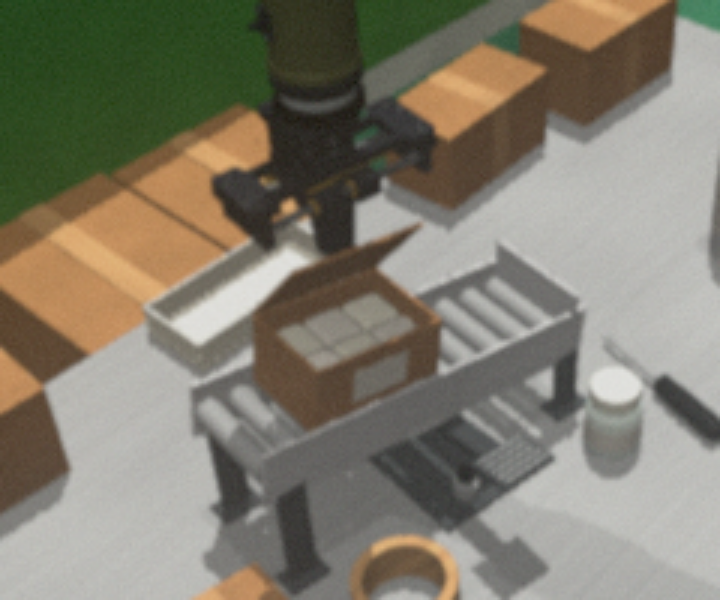

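The fingers at crop (335,245) are on the lid's outer face, and the lid has begun to swing. I'll keep going down.

Emit:
step_arm(motion=[{"dp":[0,0,6],"twist":[0,0,0],"hand":-1},{"dp":[0,0,12],"twist":[0,0,0],"hand":-1},{"dp":[0,0,18],"twist":[0,0,0],"hand":-1},{"dp":[0,0,22],"twist":[0,0,0],"hand":-1}])

```text
clock: 6.15
tool_pos: [0.679, 0.113, 0.2531]
eef_rot: [0.998, -0.068, -0.0, 0.0]
contact_force: [0.2, 0.9, 0.1]
opening: 0.007
finger_force: 0.2
```

Emit:
step_arm(motion=[{"dp":[0,0,3],"twist":[0,0,0],"hand":-1},{"dp":[0,0,5],"twist":[0,0,0],"hand":-1},{"dp":[0,0,5],"twist":[0,0,0],"hand":-1}])

```text
clock: 6.52
tool_pos: [0.679, 0.1131, 0.2484]
eef_rot: [0.998, -0.068, -0.0, 0.0]
contact_force: [-0.3, -0.8, -0.3]
opening: 0.008
finger_force: 0.0
```

```bash
cat >> h.py <<'E'
def wristW():
    m,p=tool(); s=r.snapshot("wrist"); A=np.array(s["mount"]); d=s["depth"]; v,u=np.mgrid[0:400,0:640]
    P=np.stack([(u-s["cx"])/s["fx"]*d,(v-s["cy"])/s["fy"]*d,d],-1)@A[:3,:3].T+A[:3,3]
    return P@m.T+p
def plane(p):
    c=p.mean(0)
    for _ in range(5):
        n=np.linalg.svd(p-c)[2][2]; m=abs((p-c)@n)<.004; p=p[m]; c=p.mean(0)
    return (n*np.sign(n[2])).round(3),c.round(3),len(p)
E
python3 - <<'E'
from h import *
togo([.676,.117,.25])
q=wristW().reshape(-1,3); q=q[(abs(q[:,0]-.68)<.05)&(abs(q[:,1]-.115)<.06)&(q[:,2]>.19)&(q[:,2]<.33)]
n=plane(q); print(n,"angle",np.arctan2(n[0][0],n[0][2]))
E
```

```text
t 6.53 pos [0.679  0.1131 0.2484] dp [-3.5 -3.5 -1.6] tw [0.    0.    0.005] F [-0.26 -0.8  -0.31] op 0.01 q [-0.15  0.76 -0.18  1.33  0.14  1.06 -2.05]Traceback (most recent call last):
  File "<stdin>", line 4, in <module>
  File "h.py", line 26, in plane
    n=np.linalg.svd(p-c)[2][2]; m=abs((p-c)@n)<.004; p=p[m]; c=p.mean(0)
      ~~~~~~~~~~~~~^^^^^
    u, s, vh = gufunc(a, signature=signature)
               ~~~~~~^^^^^^^^^^^^^^^^^^^^^^^^
numpy._core._exceptions._ArrayMemoryError: Unable to allocate 8.85 GiB for an array with shape (34462, 34462) and data type float64
```

```bash
sed -i 's/svd(p-c)/svd(p-c,full_matrices=False)/' h.py
python3 - <<'E'
from h import *
q=wristW().reshape(-1,3); q=q[(abs(q[:,0]-.70)<.03)&(abs(q[:,1]-.115)<.06)&(q[:,2]>.19)&(q[:,2]<.33)]
n=plane(q); print(n,"angle",np.arctan2(n[0][0],n[0][2]))
E
```

```text
(array([ 0.984, -0.133,  0.121]), array([0.695, 0.117, 0.247]), 5865) angle 1.4484430811070537
```

```bash
python3 - <<'E'
from h import *
a=r.snapshot("wrist")["pixels"]; b=r.snapshot("side")["pixels"]
b=cv2.resize(b[80:280,200:360],(480,600)); a=cv2.resize(a[60:380,120:520],(320,256))
c=np.zeros((600,800,3),np.uint8); c[:,:480]=b; c[:256,480:]=a
cv2.imwrite("pics/s4.png",c[...,::-1])
E
```

```text
(no output)
```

View pics/s4.png

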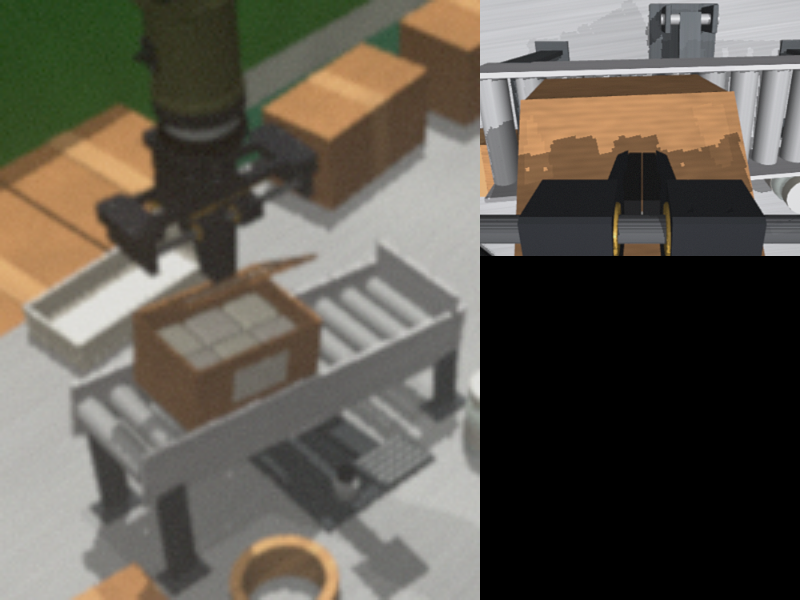

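The lid has folded most of the way, with the fingers on its outer face at (215,275). The tips sit higher than nominal, so I'll keep lowering and watch the force.

Emit:
step_arm(motion=[{"dp":[0,0,5],"twist":[0,0,0],"hand":-1},{"dp":[0,0,10],"twist":[0,0,0],"hand":-1},{"dp":[0,0,14],"twist":[0,0,0],"hand":-1},{"dp":[0,0,18],"twist":[0,0,0],"hand":-1},{"dp":[0,0,18],"twist":[0,0,0],"hand":-1}])

```text
clock: 7.35
tool_pos: [0.6788, 0.113, 0.23]
eef_rot: [0.998, -0.067, -0.0, 0.0]
contact_force: [0.1, 1.2, 0.1]
opening: 0.005
finger_force: 0.0
```

Emit:
step_arm(motion=[{"dp":[0,0,3],"twist":[0,0,0],"hand":-1},{"dp":[0,0,6],"twist":[0,0,0],"hand":-1},{"dp":[0,0,6],"twist":[0,0,0],"hand":-1}])

```text
clock: 7.72
tool_pos: [0.6789, 0.113, 0.2242]
eef_rot: [0.998, -0.068, -0.0, 0.0]
contact_force: [0.3, 0.9, 0.5]
opening: 0.007
finger_force: 0.0
```

Emit:
step_arm(motion=[{"dp":[0,0,3],"twist":[0,0,0],"hand":-1},{"dp":[0,0,5],"twist":[0,0,0],"hand":-1},{"dp":[0,0,5],"twist":[0,0,0],"hand":-1}])

```text
clock: 8.1
tool_pos: [0.679, 0.113, 0.2193]
eef_rot: [0.998, -0.068, -0.0, 0.0]
contact_force: [0.1, -0.6, -0.3]
opening: 0.009
finger_force: 0.0
```

```bash
python3 - <<'E'
from h import *
togo([.676,.117,.25])
q=wristW().reshape(-1,3); q=q[(abs(q[:,0]-.695)<.03)&(abs(q[:,1]-.115)<.06)&(abs(q[:,1]-.115)>.02)&(q[:,2]>.19)&(q[:,2]<.26)]
n=plane(q); print(n,"angle",np.arctan2(n[0][0],n[0][2]))
W=cloud(r.snapshot("side")).reshape(-1,3); q=W[(abs(W[:,0]-.66)<.07)&(abs(W[:,1]-.12)<.09)&(W[:,2]>.2)&(W[:,2]<.255)]
n=plane(q); print(n,"angle",np.arctan2(n[0][0],n[0][2]),q.min(0),q.max(0))
E
```

```text
t 8.1 pos [0.679  0.113  0.2193] dp [ -3.5  -3.6 -30.7] tw [0.    0.    0.005] F [ 0.06 -0.63 -0.26] op 0.01 q [-0.15  0.79 -0.17  1.36  0.15  1.   -2.05]
(array([ 0.096, -0.151,  0.984]), array([0.69 , 0.119, 0.225]), 8110) angle 0.09725319825156578
(array([-0.042, -0.078,  0.996]), array([0.658, 0.125, 0.223]), 589) angle -0.0421437065935974 [0.59938989 0.04859574 0.20009599] [0.72063376 0.20395375 0.25478536]
```

Emit:
step_arm(motion=[{"dp":[0,0,2],"twist":[0,0,0],"hand":-1},{"dp":[0,0,4],"twist":[0,0,0],"hand":-1},{"dp":[0,0,4],"twist":[0,0,0],"hand":-1}])

```text
clock: 8.57
tool_pos: [0.6794, 0.1131, 0.2173]
eef_rot: [0.998, -0.068, 0.001, -0.0]
contact_force: [-2.1, -0.7, 8.4]
opening: 0.007
finger_force: 4.3
```

Emit:
step_arm(motion=[{"dp":[0,0,1],"twist":[0,0,0],"hand":-1},{"dp":[0,0,1.5],"twist":[0,0,0],"hand":-1}])

```text
clock: 8.82
tool_pos: [0.6796, 0.1132, 0.2171]
eef_rot: [0.998, -0.068, 0.001, -0.0]
contact_force: [-4.8, -1.0, 15.3]
opening: 0.007
finger_force: 8.0
```

```bash
python3 - <<'E'
from h import *
togo([.676,.117,.25])
q=wristW().reshape(-1,3); q=q[(abs(q[:,0]-.695)<.03)&(abs(q[:,1]-.115)<.06)&(abs(q[:,1]-.115)>.02)&(q[:,2]>.19)&(q[:,2]<.26)]
n=plane(q); print(n,"angle",n[0]@[.99,-.14,0])
E
```

```text
t 8.82 pos [0.6796 0.1132 0.2171] dp [ -4.   -3.3 -32.9] tw [-0.001 -0.003  0.005] F [-4.77 -1.02 15.28] op 0.01 q [-0.15  0.79 -0.17  1.37  0.15  0.99 -2.06]
(array([ 0.069, -0.148,  0.987]), array([0.69 , 0.119, 0.224]), 7968) angle 0.08903000000000001
```

Emit:
step_arm(motion=[{"dp":[0,0,-20],"twist":[0,0,0],"hand":-1},{"dp":[0,0,-60],"twist":[0,0,0],"hand":-1},{"dp":[-10,0,-120],"twist":[0,0,0],"hand":-1},{"dp":[-50,10,-150],"twist":[0,0,0],"hand":-1},{"dp":[-100,20,-160],"twist":[0,0,0],"hand":-1}])

```text
clock: 9.5
tool_pos: [0.5777, 0.1069, 0.376]
eef_rot: [0.998, -0.068, 0.002, -0.001]
contact_force: [-0.1, 0.1, -1.1]
opening: 0.004
finger_force: 0.0
```

```bash
python3 - <<'E'
from h import *
togo([.495,.085,.2])
W=wristW(); ex=np.array([.99,-.14,0]); ey=np.array([.14,.99,0])
for n,W in(("w",W),("side",cloud(r.snapshot("side")))):
    q=W.reshape(-1,3); c=np.array([.66,.12,0]); a=(q-c)@ex; b=(q-c)@ey
    m=(abs(a)<.045)&(abs(b)<.06)&(q[:,2]>.2)&(q[:,2]<.245); f=plane(q[m]); print(n,f,"angle",f[0]@ex, f[0]@ey)
    q2=q[(q[:,2]>.205)&(q[:,2]<.25)&(abs(a)<.08)&(abs(b)<.1)]; print(cv2.minAreaRect((q2[:,:2]*1000).astype(np.float32)))
    m=(abs(q[:,0]-.505)<.04)&(abs(q[:,1]-.081)<.04)&(q[:,2]>.09)&(q[:,2]<.13); print("pad",plane(q[m]),cv2.minAreaRect((q[m][:,:2]*1000).astype(np.float32)))
E
```

```text
t 9.5 pos [0.5777 0.1069 0.376 ] dp [-79.8  33.2 175.6] tw [-0.002 -0.005  0.004] F [-0.12  0.1  -1.13] op 0.0 q [-0.15  0.5  -0.2   1.47  0.1   1.18 -2.06]
w (array([-0.016, -0.138,  0.99 ]), array([0.662, 0.121, 0.224]), 16797) angle 0.0034800000000000035 -0.13886
((660.24609375, 121.09489440917969), (139.2134246826172, 104.29630279541016), 82.63877868652344)
pad (array([ 0.218, -0.028,  0.976]), array([0.504, 0.079, 0.111]), 2009) ((510.4776306152344, 78.75259399414062), (59.20853042602539, 70.37613677978516), 84.29825592041016)
side (array([-0.015, -0.138,  0.99 ]), array([0.66 , 0.122, 0.222]), 876) angle 0.004470000000000005 -0.13872
((659.9381713867188, 125.59647369384766), (145.10206604003906, 109.54814910888672), 83.00943756103516)
pad (array([ 0.187, -0.029,  0.982]), array([0.5  , 0.085, 0.109]), 286) ((508.5959167480469, 83.134521484375), (61.44013595581055, 71.71468353271484), 84.65402221679688)
```

The lid is flat (about 0.004 rad) and the carton is still at the gate. Next, move over the pad.

Emit:
step_arm(motion=[{"dp":[-40,16,0],"twist":[0,0,0],"hand":-1},{"dp":[-78,32,20],"twist":[0,0,0],"hand":-1},{"dp":[-78,32,75],"twist":[0,0,0],"hand":-1},{"dp":[-78,32,130],"twist":[0,0,0],"hand":-1},{"dp":[-78,32,190],"twist":[0,0,0],"hand":-1}])

```text
clock: 10.22
tool_pos: [0.4971, 0.0856, 0.1828]
eef_rot: [0.998, -0.068, 0.001, -0.001]
contact_force: [0.4, -0.1, 0.6]
opening: 0.005
finger_force: 0.0
```

```bash
python3 -c "
from h import *
togo([.501,.081,.105])"
```

```text
t 10.22 pos [0.4971 0.0856 0.1828] dp [ 4.3  4.2 77.8] tw [-0.001 -0.003  0.004] F [ 0.38 -0.08  0.6 ] op 0.01 q [-0.16  0.61 -0.17  1.98  0.18  0.56 -2.15]
```

Emit:
step_arm(motion=[{"dp":[4,4,25],"twist":[0,0,0],"hand":-1},{"dp":[4,4,45],"twist":[0,0,0],"hand":-1},{"dp":[4,4,60],"twist":[0,0,0],"hand":-1},{"dp":[4,4,68],"twist":[0,0,0],"hand":-1},{"dp":[4,4,75],"twist":[0,0,0],"hand":-1}])

```text
clock: 10.85
tool_pos: [0.4996, 0.0812, 0.1089]
eef_rot: [0.998, -0.068, 0.0, -0.0]
contact_force: [0.4, 0.2, -0.1]
opening: 0.006
finger_force: 0.0
```

Emit:
step_arm(motion=[{"dp":[0,0,5],"twist":[0,0,0],"hand":-1},{"dp":[0,0,10],"twist":[0,0,0],"hand":-1},{"dp":[0,0,15],"twist":[0,0,0],"hand":-1}])

```text
clock: 11.22
tool_pos: [0.4986, 0.0811, 0.0941]
eef_rot: [0.998, -0.067, -0.0, 0.0]
contact_force: [-3.3, 1.3, 4.6]
opening: 0.007
finger_force: 2.3
```

Emit:
step_arm(motion=[{"dp":[0,0,8],"twist":[0,0,0],"hand":-1},{"dp":[0,0,16],"twist":[0,0,0],"hand":-1},{"dp":[0,0,24],"twist":[0,0,0],"hand":-1},{"dp":[0,0,30],"twist":[0,0,0],"hand":-1}])

```text
clock: 11.72
tool_pos: [0.4974, 0.0811, 0.0637]
eef_rot: [0.998, -0.067, -0.001, 0.0]
contact_force: [-5.5, 1.8, 6.5]
opening: 0.006
finger_force: 3.7
```

Emit:
step_arm(motion=[{"dp":[0,0,4],"twist":[0,0,0],"hand":-1},{"dp":[0,0,8],"twist":[0,0,0],"hand":-1}])

```text
clock: 11.98
tool_pos: [0.4973, 0.0812, 0.0559]
eef_rot: [0.998, -0.067, -0.002, 0.0]
contact_force: [-5.1, 1.2, 8.2]
opening: 0.007
finger_force: 3.9
```

Emit:
step_arm(motion=[{"dp":[0,0,4],"twist":[0,0,0],"hand":-1},{"dp":[0,0,7],"twist":[0,0,0],"hand":-1}])

```text
clock: 12.22
tool_pos: [0.4973, 0.0812, 0.0489]
eef_rot: [0.998, -0.067, -0.001, 0.0]
contact_force: [-5.9, 1.8, 7.3]
opening: 0.003
finger_force: 4.2
```

Emit:
step_arm(motion=[{"dp":[0,0,2],"twist":[0,0,0],"hand":-1},{"dp":[0,0,3],"twist":[0,0,0],"hand":-1}])

```text
clock: 12.48
tool_pos: [0.4974, 0.0812, 0.046]
eef_rot: [0.998, -0.067, -0.001, 0.0]
contact_force: [-5.1, 1.4, 8.4]
opening: 0.004
finger_force: 4.3
```

Emit:
step_arm(motion=[{"dp":[0,0,3],"twist":[0,0,0],"hand":-1},{"dp":[0,0,4],"twist":[0,0,0],"hand":-1}])

```text
clock: 12.72
tool_pos: [0.4974, 0.0811, 0.0425]
eef_rot: [0.998, -0.067, -0.001, 0.0]
contact_force: [-7.2, 0.8, 17.2]
opening: 0.003
finger_force: 8.7
```

Emit:
step_arm(motion=[{"dp":[0,0,2],"twist":[0,0,0],"hand":-1},{"dp":[0,0,3],"twist":[0,0,0],"hand":-1}])

```text
clock: 12.98
tool_pos: [0.4975, 0.0811, 0.0408]
eef_rot: [0.998, -0.067, -0.001, 0.0]
contact_force: [-8.6, 0.4, 30.6]
opening: 0.005
finger_force: 16.0
```

Emit:
step_arm(motion=[{"dp":[0,0,-1.8],"twist":[0,0,0],"hand":-1},{"dp":[0,0,-1.8],"twist":[0,0,0],"hand":-1}])

```text
clock: 13.22
tool_pos: [0.4975, 0.0811, 0.0421]
eef_rot: [0.998, -0.067, -0.001, 0.0]
contact_force: [-8.0, 1.0, 19.7]
opening: 0.007
finger_force: 10.2
```

```bash
cat > c.py <<'E'
from h import *
togo([.501,.081,.2])
W=cloud(r.snapshot("side")); q=W.reshape(-1,3); q=q[(q[:,2]>.17)&(q[:,2]<.25)&(abs(q[:,0]-.63)<.12)&(abs(q[:,1]-.05)<.25)]
print("carton",np.median(q,0).round(3),q.min(0).round(3),q.max(0).round(3),plane(q))
E
python3 c.py
```

```text
t 13.22 pos [0.4975 0.0811 0.0421] dp [   3.2   -0.2 -157.9] tw [0.001 0.002 0.006] F [-7.97  0.96 19.66] op 0.01 q [-0.21  0.86 -0.07  2.06  0.24  0.23 -2.2 ]
carton [0.641 0.03  0.195] [ 0.51  -0.104  0.17 ] [0.739 0.271 0.249] (array([0.056, 0.083, 0.995]), array([0.655, 0.117, 0.188]), 123)
```

Emit:
step_arm(motion=[{"dp":[0,0,0],"twist":[0,0,0],"hand":-1},{"dp":[0,0,0],"twist":[0,0,0],"hand":-1},{"dp":[0,0,0],"twist":[0,0,0],"hand":-1},{"dp":[0,0,0],"twist":[0,0,0],"hand":-1},{"dp":[0,0,0],"twist":[0,0,0],"hand":-1}])

```text
clock: 13.9
tool_pos: [0.4975, 0.0811, 0.042]
eef_rot: [0.998, -0.067, -0.001, 0.0]
contact_force: [-7.1, 1.5, 20.2]
opening: 0.008
finger_force: 10.4
```

```bash
python3 - <<'E'
from h import *
togo([.501,.081,.2])
s=r.snapshot("top"); cv2.imwrite("pics/t5.png",cv2.resize(s["pixels"][120:300,180:420,::-1],None,fx=3,fy=3))
print(find("top",s,"carton")); s=r.snapshot("side");print(find("side",s,"carton"))
E
```

```text
t 13.9 pos [0.4975 0.0811 0.042 ] dp [   3.2   -0.2 -158. ] tw [0.001 0.002 0.006] F [-7.12  1.46 20.18] op 0.01 q [-0.21  0.86 -0.07  2.06  0.24  0.23 -2.2 ]
[(0.83, array([ 0.635, -0.035,  0.199]))]
[(0.83, array([0.652, 0.031, 0.181])), (0.21, array([0.668, 0.014, 0.209]))]
```

View pics/t5.png

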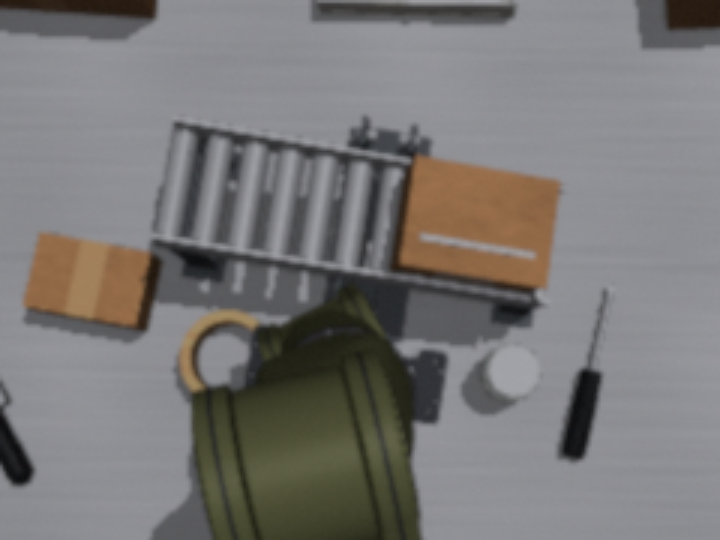

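The carton has rolled to the low end, at crop (480,220). I'll hold a little longer, then release.

Emit:
step_arm(motion=[{"dp":[0,0,0],"twist":[0,0,0],"hand":-1},{"dp":[0,0,0],"twist":[0,0,0],"hand":-1},{"dp":[0,0,0],"twist":[0,0,0],"hand":-1},{"dp":[0,0,0],"twist":[0,0,0],"hand":-1},{"dp":[0,0,0],"twist":[0,0,0],"hand":-1}])

```text
clock: 14.72
tool_pos: [0.4975, 0.0811, 0.0421]
eef_rot: [0.998, -0.067, -0.001, 0.0]
contact_force: [-7.2, 1.5, 19.5]
opening: 0.001
finger_force: 10.4
```

```bash
python3 - <<'E'
from h import *
togo([.501,.081,.2])
s=r.snapshot("top"); print(find("top",s,"carton"))
q=cloud(s).reshape(-1,3)
q=q[(q[:,2]>.175)&(q[:,2]<.24)&(q[:,0]>.56)&(q[:,0]<.74)&(abs(q[:,1])<.14)]
print(cv2.minAreaRect((q[:,:2]*1000).astype(np.float32)),plane(q))
E
```

```text
t 14.72 pos [0.4975 0.0811 0.0421] dp [   3.2   -0.2 -158. ] tw [0.001 0.002 0.006] F [-7.18  1.53 19.52] op 0.0 q [-0.21  0.86 -0.07  2.06  0.24  0.23 -2.2 ]
[(0.91, array([ 0.635, -0.035,  0.196])), (0.19, array([0.68 , 0.056, 0.064]))]
((639.4560546875, -42.643882751464844), (143.4654083251953, 104.90635681152344), 82.83892059326172) (array([-0.019, -0.134,  0.991]), array([ 0.639, -0.045,  0.2  ]), 1663)
```

Emit:
step_arm(motion=[{"dp":[0,0,-8],"twist":[0,0,0],"hand":-1},{"dp":[0,0,-20],"twist":[0,0,0],"hand":-1},{"dp":[0,0,-35],"twist":[0,0,0],"hand":-1},{"dp":[0,0,-50],"twist":[0,0,0],"hand":-1},{"dp":[0,0,-65],"twist":[0,0,0],"hand":-1}])

```text
clock: 15.45
tool_pos: [0.5013, 0.0809, 0.1069]
eef_rot: [0.998, -0.068, 0.002, -0.0]
contact_force: [1.7, 0.3, 0.5]
opening: 0.002
finger_force: 0.0
```

Emit:
step_arm(motion=[{"dp":[0,0,-15],"twist":[0,0,0],"hand":-1},{"dp":[-10,0,-50],"twist":[0,0,0],"hand":-1},{"dp":[-20,0,-100],"twist":[0,0,0],"hand":-1},{"dp":[-20,0,-150],"twist":[0,0,0],"hand":-1},{"dp":[-20,0,-180],"twist":[0,0,0],"hand":-1}])

```text
clock: 16.08
tool_pos: [0.4791, 0.084, 0.2883]
eef_rot: [0.998, -0.067, 0.001, -0.0]
contact_force: [1.0, -1.0, 0.2]
opening: 0.007
finger_force: 0.0
```

```bash
python3 - <<'E'
from h import *
togo([.501,.081,.2])
q=wristW().reshape(-1,3); m=(abs(q[:,0]-.503)<.03)&(abs(q[:,1]-.081)<.04)&(q[:,2]>.03)&(q[:,2]<.14); print("pad",plane(q[m]))
for c in("side","top"):
    s=r.snapshot(c); cv2.imwrite(f"pics/e_{c}.png",cv2.resize(s["pixels"][100:300,180:440,::-1],None,fx=3,fy=3))
    q=cloud(s).reshape(-1,3); m=(abs(q[:,0]-.503)<.03)&(abs(q[:,1]-.081)<.04)&(q[:,2]>.03)&(q[:,2]<.14); print(c,plane(q[m]) if m.sum()>20 else 0)
    q=q[(q[:,2]>.175)&(q[:,2]<.24)&(q[:,0]>.56)&(q[:,0]<.74)&(abs(q[:,1])<.14)]
    print(cv2.minAreaRect((q[:,:2]*1000).astype(np.float32)),plane(q))
E
```

```text
t 16.07 pos [0.4791 0.084  0.2883] dp [21.9  0.1 88.3] tw [-0.001 -0.002  0.005] F [ 1.04 -0.98  0.2 ] op 0.01 q [-0.12  0.43 -0.21  1.9   0.12  0.82 -2.11]
pad (array([ 0.151, -0.019,  0.988]), array([0.501, 0.08 , 0.112]), 3395)
side (array([ 0.131, -0.005,  0.991]), array([0.498, 0.086, 0.11 ]), 275)
((638.31005859375, -36.065643310546875), (144.27098083496094, 106.02162170410156), 82.95655059814453) (array([-0.086,  0.092,  0.992]), array([0.628, 0.015, 0.186]), 67)
top 0
((639.4484252929688, -42.56995391845703), (143.97425842285156, 105.18798065185547), 83.23348999023438) (array([-0.013, -0.132,  0.991]), array([ 0.639, -0.045,  0.2  ]), 1651)
```

View pics/e_side.png

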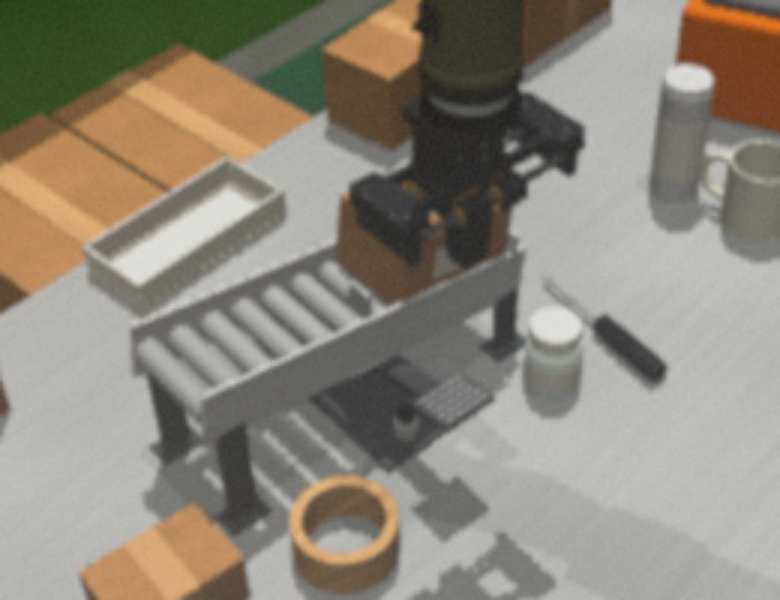

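The carton is at the end stop at crop (420,240) and the pad is back up at (455,400), about 111 mm high. The gate blade is up at (355,295), and the bystanders haven't moved. I'll hand it in.

```bash
python3 -c "
from h import *
print(r.finish_job())"
```

```text
the job is handed in; nothing more can be done
None
```

The job is handed in, with no verdict returned: my last checks showed the lid shut, the carton at rest at the low end of the lane, the pedal back up at about 111 mm, and the bystanders in place.

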